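Load the second owl and hold the ware carrier level

TASK

One of the two white owl figurines already stands at one end of the wooden carrier: pick up the other owl from the table and stand it upright in the middle of the flat disc at the carrier's other end, then let go of it. Then take the carrier by its handle bar, lift it straight up to about 12 cm above the table and keep it there, steady and level with both owls standing on it, and finish while still holding it in the air for a colleague to take to the kiln. Leave the hare, the jar and everything else on the table as they are.

Things in the scene. Friction and masses are not known exactly. Their poses are not given: they have to be found in the camera images.
- carrier: Loose wooden carrier, 0.36 kg: flat board 130 (x) by 300 (y) by 12 mm with a handle in the middle: two posts 18 by 12 mm at y = +-37 mm carry a bar along y, 18 mm wide and high, 90 mm long, its top 150 mm up; open between posts. Origin: centre of the underside; z up, y to the robot's left within 0.4 rad. About 0.11 m from the middle an owl stands at one end, a disc lies at the other; sides vary.
- carrier_grip (a point): The middle of the carrier's handle bar, 141 mm above the carrier's underside: the place to grip, across the bar (along the carrier's x; 18 mm wide).
- owl_loaded: White ceramic owl figurine that already stands on the carrier, about 0.14 kg, 105 mm tall without its small ear tufts (114 with them), round, foot 48 mm across, widest 54 mm at 18 mm height, 43 mm across between 68 and 94 mm height. Origin: centre of its underside, z up; beak to -x.
- owl_loose: The second white owl, 0.14 kg, same shape as the other (105 mm tall, foot 48 mm across, widest 54 mm at 18 mm height, 43 mm across and straight-sided from 68 to 94 mm height: grip there from above, any direction), standing on the table to the robot's right among a hare and a jar. Origin: centre of its underside, z up; beak to -x.
- disc: Loose flat round grey disc (a kiln setter), 70 mm across and 6 mm thick, lying on the carrier's board at the end without an owl, so that its top is 18 mm above the table. Origin: centre of its underside, z up.
- hare: White ceramic hare figurine with two long ears, 130 mm tall, 56 mm across; a bystander. Origin: centre of its underside.
- jar: Clear glass jar with an aluminium cap, 52 mm across, 85 mm tall; a bystander. Origin: centre of its underside.
- bowl: White bowl, 150 mm across, 70 mm tall, a bystander beyond the carrier. Origin: centre of its underside.
- bottle: Clear plastic bottle with a blue cap, 64 mm across, 190 mm tall, a bystander to the far left. Origin: centre of its underside.
- mould: White plaster mould block, 110 by 90 by 60 mm, a bystander to the far right. Origin: centre of its underside.
- brush: Brush lying on the table beyond the figurines, a bystander. Origin: underside, about the middle of its length.
Mind the look-alikes: they are no part of the job. Leave any black look-alike of the owl_loose alone. What is shaped like the owl_loaded but orange is not meant.

How it is judged (in metres and radians):
On the way, in this order (a step that is already met when the one before it is completed fails the run):
1. the second owl stands upright on the disc at the carrier's end, let go, with the carrier still on the table (horizontal distance between owl_loose and disc below 0.014 m and z of owl_loose in the frame of disc between 0.002 and 0.01 m and angle between each of owl_loose, owl_loaded's own z axis and vertical below 0.15 rad and z of disc in the frame of carrier between 0.008 and 0.016 m and z of owl_loaded in the frame of carrier between 0.008 and 0.016 m and horizontal distance between disc and carrier between 0.08 and 0.135 m and horizontal distance between owl_loaded and carrier between 0.08 and 0.135 m and horizontal distance between owl_loaded and disc above 0.16 m and contact force between owl_loose and the arm below 0.1 N and contact force between owl_loose and the fingers below 0.1 N and linear speed of owl_loose below 0.03 m/s and height (world z) of carrier below 0.01 m), for 0.2 s.
2. the loaded carrier is lifted clear of the table, level (horizontal distance between owl_loose and disc below 0.014 m and z of owl_loose in the frame of disc between 0.002 and 0.01 m and angle between each of owl_loose, owl_loaded's own z axis and vertical below 0.15 rad and z of disc in the frame of carrier between 0.008 and 0.016 m and z of owl_loaded in the frame of carrier between 0.008 and 0.016 m and horizontal distance between disc and carrier between 0.08 and 0.135 m and horizontal distance between owl_loaded and carrier between 0.08 and 0.135 m and horizontal distance between owl_loaded and disc above 0.16 m and height (world z) of carrier above 0.08 m and angle between carrier's own z axis and vertical below 0.12 rad), for 0.2 s.
At the end, for the whole second after the job is handed in: Fingers hold the carrier 80-180 mm above the table, tilt < 0.12 rad, < 30 mm/s, < 0.15 rad/s, touching no bystander; disc and first owl on its ends (80-135 mm from middle), second owl on the disc within 14 mm of its centre; owls within 0.15 rad of upright, not touched (all of step 2 and height (world z) of carrier below 0.18 m and linear speed of carrier below 0.03 m/s and angular speed of carrier below 0.15 rad/s and contact force between carrier and the fingers above 2 N and contact force between carrier and hare below 0.1 N and contact force between carrier and jar below 0.1 N and contact force between carrier and bowl below 0.1 N and contact force between carrier and bottle below 0.1 N and contact force between carrier and mould below 0.1 N and contact force between carrier and brush below 0.1 N and contact force between each of owl_loaded, owl_loose and the fingers below 0.1 N); the arm keeps its last pose, push and grip.
It fails at once if an owl is tipped over (angle between any of owl_loaded, owl_loose's own z axis and vertical above 0.5 rad).
It fails at once if a bystander is moved by more than 30 mm or knocked over (distance of any of hare, jar, bowl, bottle, mould, brush from where it was at the start of the episode above 0.03 m or angle between any of hare, jar, bowl, bottle, mould's own z axis and vertical above 0.5 rad).
It also fails if it takes over 56 s, if anything falls off the work surface, if the arm or the gripper's body presses on something with over 40 N, if the wrist force passes 120 N, or if a joint passes its speed limit or range.

ROBOT

A 7-joint arm with a two-finger parallel gripper is mounted at the origin on the work surface. World frame = base frame: x ahead of the robot, y to its left, z up, the work surface at z = 0. Lengths are in mm, angles in rad, forces in N, time in s.
With the tool pointing down it reaches from about 400 to 875 mm from the base axis. Payload 4.4 kg.
Tool frame: the origin (TCP) lies at the very end of the fingers, on their centre line; the grasp point (between the pads) lies 19 mm behind it; x points along the fingers, z is the direction in which the jaws open and shut, and the axes are right-handed (so a half turn about x gives the same grasp; the last joint's range is limited). The gripper opens to 85 mm and grips with 20 to 120 N. Pads are 22 mm wide; open, the fingers measure 114 mm over their backs; the gripper's body (76 mm by 85 mm) begins 54 mm behind the grasp point. The pads swing forward as they close: fully open they stand 13 mm farther back than shut.
Start: joints at [1.221, 0.628, 0.038, 1.517, -0.027, 0.996, -0.02], TCP at [182.031, -624.005, 231.313] pointing down, gripper open.
Joint ranges: [-3.06, 3.06], [-0.37, 2.12], [-1.25, 1.32], [0.18, 2.47], [-1.1, 4.24], [0.23, 1.98], [-2.94, 2.94]. Speed limits (rad/s): [2.57, 2.57, 3.14, 3.14, 3.14, 3.14, 3.14].

INTERFACE

Orientations are given as [roll, pitch, yaw] about the fixed x, y, z axes, in that order (R = Rz(yaw) Ry(pitch) Rx(roll)).
In Python, from cell import ctrl gives the robot as it stands.
- The arm moves only by the shell command python3 -m inch 'ROWS'. ROWS is JSON, a list of rows, each a list of 5 numbers: the shift along the tool's x, y, z in cm, then the turn about the tool's x in degrees, then the finger opening in cm, from 0 to 8.54. A call has 1 to 20 rows; each row shifts and turns the pose as measured when the row begins, along the tool's axes as they then stand; what a row does not reach is not made up. A row lasts 1/8 s, in which the tool goes at most 62.5 mm and 10.7 degrees, less where a joint would pass 70% of its speed; a pose out of reach is approached as far as the arm can. A call with a gripper value outside its range is refused whole. The fingers move at their own pace and stop on an object; the grip force is fixed at half the most. Time passes only in rows, so rows that do not move let the fingers close. It gives the time, the measured TCP pose, the force and the opening at its end, in the units of the state.
- ctrl.read_state(): the state, without advancing time (a new reading comes with each control period).
- ctrl.get_image(name): name is "scene" or "top" or "wrist"; returns a dict with "frame" (384x512x3 uint8, red, green, blue), "z_map" (384x512 float32, mm along the optical axis (not along the pixel's ray), 0 where there is no reading), "K" (3x3 intrinsics, pixels), "k1" (the pictures are not rectified: a ray, as slopes to the right and down, at radius r is drawn at 1 + k1 r^2 times it, then the intrinsics apply), "eye" and "orientation" of the camera in the world; the wrist camera has in their place "mount" (4x4, takes a point from camera to tool coordinates, whose origin is the TCP and whose axes are the tool frame's). Camera axes: x right, y down, z forward; pixel columns grow to the right and rows downward; lengths in mm; the calibration is good to about 2 mm. A picture is of the moment at which its call begins: read the wrist's pose just before it.
- ctrl.finish_job(): hands the job in, once; it reports no verdict.
Trained networks look in the newest picture that a camera, given by its name, has taken for a name from the list of things; names that differ only in an ending like _2 or _b are one class to them, and where a whole thing is asked for, a point or a joint stands for the part that bears it (a point fixed in the world has none). Each returns a list of dicts, best first, with "confidence" (0 to 1); they miss things now and then, are a little off and sometimes report something else, mostly with a low value. They report only what shows in the picture. A call takes as long as a camera call. They do not tell look-alikes from the thing itself.
- ctrl.look_for(camera, label): "box" ([centre column, centre row, width, height] as shares, 0 to 1, of the picture: columns of its width, rows of its height, round what is visible of it).
- ctrl.pinpoint(camera, label): "xy" ([column, row] as shares, 0 to 1, of the picture: columns of its width, rows of its height: a listed point, or the origin of a listed thing).
The state is a dict: "clock": time; "qpos": joint angles; "qd": joint speeds; "tau": joint torques, N m; "eef_pos": TCP position; "tool_rot": TCP orientation; "force": force on the tool from outside, world axes, zero at the start; "torque": the same for the moment, N m; "width": finger opening in mm.
Only numpy, scipy, OpenCV 4.12 (cv2) and the standard library are available. Lean on these libraries where they do the work, as an engineer would, in place of code of your own. Each camera call takes 0.05 s, during which the arm holds its last target. There are 200 camera calls.

## Working session

There is one attempt and no reset: what is moved stays moved. The work goes in short steps, Python scripts to look and compute and a shell command to move; the robot and the scene stay as the last step left them, time stands still between calls to the robot, and variables do not carry over. Pictures are saved under pics/ and viewed, about 8 in all and at most 12, crops included, and the job is handed in when it is done.

```bash
ls; mkdir -p pics
cat > h.py <<'E'
import numpy as np, cv2
from scipy.spatial.transform import Rotation as R
from cell import ctrl
def tool():
    s=ctrl.read_state(); return np.array(s['eef_pos'],float), R.from_euler('xyz',s['tool_rot']).as_matrix()
def cam(name):
    p,Rt=tool(); im=ctrl.get_image(name)
    if name=='wrist':
        M=np.array(im['mount'],float); C=Rt@M[:3,:3]; e=p+Rt@M[:3,3]
    else:
        e=np.array(im['eye'],float); o=np.array(im['orientation'],float)
        C=o if o.shape==(3,3) else R.from_euler('xyz',o).as_matrix()
    return dict(im=im,C=C,e=e,f=im['frame'],z=im['z_map'])
def ray(c,uv):  # pixel -> camera slopes -> world dir (camera z=1)
    K=np.array(c['im']['K'],float); k1=c['im']['k1']
    d=cv2.undistortPoints(np.array([[uv]],float),K,np.array([k1,0,0,0,0.]))[0,0]
    return c['C']@np.array([d[0],d[1],1.])
def onz(c,uv,z):
    d=ray(c,uv); return c['e']+d*(z-c['e'][2])/d[2]
def px(sh): return np.array([sh[0]*512,sh[1]*384])
def cloud(c):
    v,u=np.mgrid[0:384,0:512]; K=np.array(c['im']['K'],float)
    uv=np.stack([u,v],-1).reshape(-1,1,2).astype(float)
    d=cv2.undistortPoints(uv,K,np.array([c['im']['k1'],0,0,0,0.])).reshape(384,512,2)
    P=np.dstack([d,np.ones((384,512))])*c['z'][...,None]
    return P@c['C'].T+c['e']
def tri(a,b):
    A=np.zeros((3,3));y=np.zeros(3)
    for c,uv in (a,b):
        d=ray(c,uv);d/=np.linalg.norm(d);M=np.eye(3)-np.outer(d,d);A+=M;y+=M@c['e']
    return np.linalg.solve(A,y)
E
python3 - <<'E'
from h import *
print(ctrl.read_state())
cs={}
for n in('top','scene','wrist'):
    c=cam(n); cs[n]=c
    print(n,c['im'].get('orientation'),c['im'].get('mount'),c['e'],c['im']['k1'])
    vis=c['f'][:,:,::-1].copy()
    for l,col in(('owl_loose',(0,0,255)),('carrier_grip',(0,255,0)),('disc',(255,0,0)),('carrier',(255,255,0)),('hare',(255,0,255)),('jar',(0,255,255))):
        for d in ctrl.pinpoint(n,l)[:4]:
            p=px(d['xy']); print(n,l,round(d['confidence'],2),p.round(1),onz(c,p,{'owl_loose':0,'carrier_grip':141,'disc':12}.get(l,0)).round(0))
            cv2.circle(vis,tuple(int(x) for x in p),3,col,-1)
    cv2.imwrite(f'pics/{n}.png',vis)
import cv2
cv2.imwrite('pics/ts.png',cv2.hconcat([cv2.imread('pics/top.png'),cv2.imread('pics/scene.png')])[:, :])
E
```

```text
pics
{'clock': 0.0, 'qpos': array([ 1.22119345,  0.62938368,  0.03847477,  1.51837663, -0.02702465,
        0.99629791, -0.02000565]), 'qd': array([-0.00069426,  0.0005365 ,  0.00035767, -0.00167785, -0.00122906,
        0.00190942,  0.00035041]), 'tau': array([ 9.37863042e-04, -5.63398898e+01,  1.22635726e+00, -1.93450034e+01,
        1.09849582e-02,  1.03844027e-02, -1.38436531e-05]), 'eef_pos': array([ 181.84379069, -623.38543829,  230.36259401]), 'tool_rot': array([-3.12796285,  1.56884969,  1.8681832 ]), 'force': array([ 0.29205006, -1.23854985, -0.04278409]), 'torque': array([-0.04967809, -0.0023863 , -0.02725022]), 'width': 85.60868197748461}
top [-3.0393848  -0.00786595 -1.5426169 ] None [ 420.56707467  -43.63231578 1579.7340595 ] -0.160734514178205
top owl_loose 0.62 [330.4 271. ] [ 327. -288.    0.]
top owl_loose 0.57 [319.7 240.4] [ 422. -252.    0.]
top carrier_grip 0.95 [201.2 193. ] [549. 112. 141.]
top disc 0.7 [167.3 197.7] [543. 234.  12.]
top carrier 0.92 [203.2 195.7] [554. 121.   0.]
top hare 0.53 [363.7 206.1] [ 535. -392.    0.]
top hare 0.2 [316.9 179.1] [ 617.
[... 437 characters left out ...]
 -126.  141.]
scene disc 0.72 [339.  255.7] [563. 225.  12.]
scene carrier 0.84 [304.3 240.3] [557. 107.   0.]
scene carrier 0.72 [339.9 253.1] [542. 218.   0.]
scene carrier 0.38 [171.  146.2] [ 428. -545.    0.]
scene hare 0.56 [386.9 316.9] [670. 424.   0.]
scene jar 0.68 [200.9 206.5] [ 619. -238.    0.]
scene jar 0.34 [253.9 289.8] [792.  91.   0.]
wrist None [[-1.70571386e-04 -3.11351977e-01  9.50294648e-01 -1.43712049e+02]
 [ 1.54981890e-04 -9.50294658e-01 -3.11351953e-01  7.99613208e+01]
 [ 9.99999973e-01  9.41707263e-05  2.10346995e-04  4.20704104e-01]
 [ 0.00000000e+00  0.00000000e+00  0.00000000e+00  1.00000000e+00]] [ 258.88979315 -602.04272462  375.0682807 ] -0.06270508455024036
```

Run:
```python
import cv2
a=cv2.imread('pics/top.png')[100:340,120:440];b=cv2.imread('pics/scene.png')[100:340,110:430]
cv2.imwrite('pics/both.png',cv2.resize(cv2.hconcat([a,b]),(800,300)))
```

```text
(no output)
```

View pics/both.png

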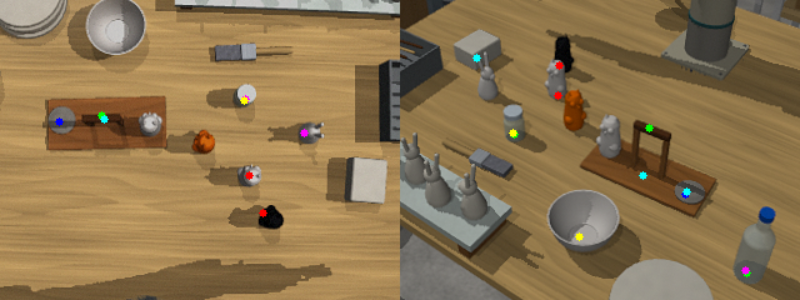

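View pics/top.png

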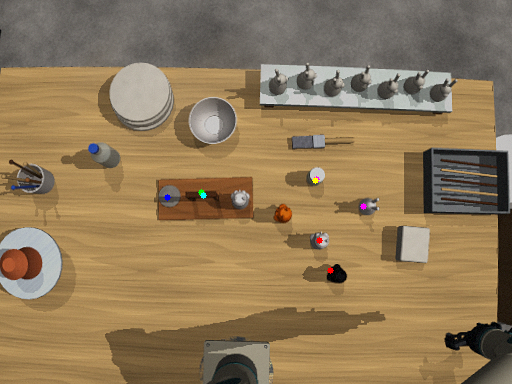

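Top view: white loose owl at (320,240), black at (337,273), orange at (284,213), hare (368,206), jar (316,178), carrier (205,198) with the disc at its left end (168,197) and the loaded owl at (240,199).

Run:
```python
from h import *
for n in('top','scene'):
    c=cam(n); P=cloud(c); ok=(c['z']>0)
    X,Y,Z=P[...,0],P[...,1],P[...,2]
    def box(cx,cy,r,z0,z1): return ok&(np.hypot(X-cx,Y-cy)<r)&(Z>z0)&(Z<z1)
    for nm,cx,cy in(('owl',425,-245),('loaded',545,5),('black',325,-300),('orange',500,-145),('hare',545,-390),('jar',617,-237)):
        m=box(cx,cy,50,60,150)
        for z0,z1 in((65,98),(98,150)):
            mm=m&(Z>z0)&(Z<z1)
            if mm.sum()>5:
                q=P[mm]; k=cv2.minEnclosingCircle(q[:,:2].astype(np.float32)); print(n,nm,z0,mm.sum(),np.array(k[0]).round(1),round(k[1],1),'zmax',q[:,2].max().round(0),c['f'][mm].mean(0).round(0))
    m=box(548,112,70,134,165); q=P[m]
    if len(q)>5:
        ctr,(w,h),a=cv2.minAreaRect(q[:,:2].astype(np.float32)); v=cv2.fitLine(q[:,:2].astype(np.float32),2,0,.1,.1).ravel()
        print(n,'bar',np.array(ctr).round(1),round(w),round(h),a,v.round(3),'z',np.median(q[:,2]))
    m=ok&(abs(X-550)<130)&(abs(Y-112)<200)&(Z>6)&(Z<16); q=P[m]
    col=c['f'][m].astype(int); wood=col[:,0]-col[:,2]>25; q=q[wood]
    print(n,'board',cv2.minAreaRect(q[:,:2].astype(np.float32)),len(q))
    m=box(550,232,55,11,30)&((c['f'][...,0].astype(int)-c['f'][...,2])<25); q=P[m]
    if len(q)>5: print(n,'disc',cv2.minEnclosingCircle(q[:,:2].astype(np.float32)),np.median(q,0),len(q))
```

```text
top owl 65 71 [ 425.9 -245.1] 24.6 zmax 98.0 [120. 115. 110.]
top owl 98 130 [ 426.  -245.4] 23.3 zmax 116.0 [160. 156. 153.]
top loaded 65 31 [540.8   3.7] 25.3 zmax 96.0 [89. 85. 82.]
top loaded 98 185 [542.1   3.5] 24.6 zmax 130.0 [154. 150. 147.]
top black 65 73 [ 320.8 -299. ] 24.8 zmax 98.0 [19. 16. 12.]
top black 98 121 [ 318.6 -300.1] 20.4 zmax 115.0 [10. 10. 11.]
top orange 65 67 [ 500.7 -129.3] 25.1 zmax 98.0 [122.  51.   7.]
top orange 98 125 [ 500.5 -129.7] 22.6 zmax 116.0 [162.  73.  10.]
top hare 65 107 [ 534.3 -387.9] 20.7 zmax 97.0 [122. 117. 114.]
top hare 98 47 [ 534.3 -402.2] 16.9 zmax 135.0 [113. 108. 103.]
top jar 65 190 [ 619.7 -228.5] 23.6 zmax 92.0 [187. 187. 186.]
top bar [543. 115.] 18 87 2.0336661338806152 [ 5.30000e-02 -9.99000e-01  5.43371e+02  1.16164e+02] z 149.18463089948818
top board ((548.5052490234375, 112.40662384033203), (259.1714172363281, 397.4643859863281), 0.5798318386077881) 2770
top disc ((549.2305297851562, 227.41183471679688), 34.65802764892578) [548.58993505 227.90601385  18.33086568] 348
scene owl 65 119 [ 432.1 -242.1] 22.2 zmax 98.0 [1
[... 328 characters left out ...]
 16. 14.]
scene orange 65 129 [ 510.1 -131.1] 24.0 zmax 97.0 [118.  53.   1.]
scene orange 98 76 [ 508.5 -133.5] 20.1 zmax 115.0 [153.  71.   5.]
scene hare 65 103 [ 538.9 -389.5] 20.2 zmax 97.0 [113. 110. 106.]
scene hare 98 53 [ 540.8 -401. ] 18.2 zmax 130.0 [103. 101.  98.]
scene jar 65 177 [ 623.5 -227.8] 25.5 zmax 89.0 [127. 133. 137.]
scene bar [549.7 112.7] 23 89 4.8261213302612305 [ 7.40000e-02 -9.97000e-01  5.52719e+02  1.14282e+02] z 147.17920419716552
scene board ((555.7859497070312, 98.49205780029297), (174.8148651123047, 346.2522888183594), 13.35295295715332) 2418
scene disc ((552.9496459960938, 226.21893310546875), 36.62226867675781) [554.18480404 227.65341797  16.71474872] 356
```

```bash
cat >> h.py <<'E'
def plan(tgt,jaw=None):
    """cm shift in tool axes to tgt (mm); turn about tool x (deg) to bring tool z along jaw direction (mod 180)"""
    p,Rt=tool(); d=Rt.T@(np.array(tgt,float)-p)/10
    t=None
    if jaw is not None:
        j=Rt.T@np.array([jaw[0],jaw[1],0.]); t=np.degrees(np.arctan2(-j[1],j[2])); t=(t+90)%180-90
    print('pos',p.round(1),'x',Rt[:,0].round(3),'z',Rt[:,2].round(3),'shift cm',d.round(2),'turn',t if t is None else round(t,1),'w',round(ctrl.read_state()['width'],1),'t',ctrl.read_state()['clock'])
E
python3 -c "
from h import *
plan([427,-244,200],[1,0]);print(tool()[1].round(3))"
```

```text
pos [ 182.  -624.   231.3] x [ 0.  0. -1.] z [ 0.28 -0.96  0.  ] shift cm [  3.13  34.16 -29.62] turn -73.7 w 85.6 t 1.15
[[ 0.    0.96  0.28]
 [ 0.    0.28 -0.96]
 [-1.    0.    0.  ]]
```

```bash
python3 -m inch '[[0,3.4,-3,-9.2,8.5],[0,0,0,-9.2,8.5],[0,0,0,-9.2,8.5],[0,0,0,-9.2,8.5],[0,0,0,-9.2,8.5],[0,0,0,-9.2,8.5],[0,0,0,-9.2,8.5],[0,0,0,-9.2,8.5]]' && python3 -c "
from h import *
plan([427,-244,200],[1,0]);print(ctrl.read_state()['qpos'].round(2))"
```

```text
clock: 2.15
eef_pos: [207.0, -584.7, 231.7]
tool_rot: [-2.081, 1.569, -2.041]
force: [-0.8, 0.0, -0.3]
width: 85.2
pos [ 207.  -584.7  231.7] x [-0.001 -0.001 -1.   ] z [ 0.999  0.04  -0.001] shift cm [ 3.11 33.17 23.34] turn 2.3 w 85.2 t 2.15
[ 1.38  0.6  -0.32  1.6   0.22  0.98  1.03]
```

```bash
python3 -m inch '[[0.3,3.7,2.6,2.3,8.5],[0.3,3.7,2.6,0,8.5],[0.3,3.7,2.6,0,8.5],[0.3,3.7,2.6,0,8.5],[0.3,3.7,2.6,0,8.5],[0.3,3.7,2.6,0,8.5],[0.3,3.7,2.6,0,8.5],[0.3,3.7,2.6,0,8.5],[0.3,3.2,2.2,0,8.5],[0,0,0,0,8.5],[0,0,0,0,8.5]]'
python3 - <<'E'
from h import *
plan([427,-244,200],[1,0]);print(ctrl.read_state()['qpos'].round(2))
c=cam('wrist'); print(ctrl.read_state()['qd'].round(3)); P=cloud(c); X,Y,Z=P[...,0],P[...,1],P[...,2]
for z0,z1 in((66,96),(98,150)):
    m=(c['z']>0)&(np.hypot(X-427,Y+244)<50)&(Z>z0)&(Z<z1)
    if m.sum()>9: print(z0,m.sum(),cv2.minEnclosingCircle(P[m][:,:2].astype(np.float32)),P[m][:,2].max())
for d in ctrl.pinpoint('wrist','owl_loose'): print(d['confidence'],px(d['xy']),onz(c,px(d['xy']),0))
cv2.imwrite('pics/w1.png',c['f'][:,:,::-1])
E
```

```text
clock: 3.52
eef_pos: [443.5, -250.0, 203.8]
tool_rot: [-1.044, 1.563, -1.05]
force: [0.2, 0.7, -0.0]
width: 85.3
pos [ 443.5 -250.   203.8] x [ 0.004 -0.007 -1.   ] z [ 1.    -0.005  0.004] shift cm [ 0.37  0.6  -1.65] turn -0.3 w 85.3 t 3.525
[ 0.68  0.48 -0.33  1.94  0.22  0.76  0.22]
[ 0.016  0.001  0.     0.001 -0.001 -0.002 -0.002]
66 577 ((426.6041564941406, -246.35157775878906), 24.7215518951416) 95.9984782607358
98 1509 ((422.817138671875, -247.2411651611328), 20.26988983154297) 116.45234883614577
0.95 [153.8048 214.0032] [ 321.34715867 -304.50958216    0.        ]
```

View pics/w1.png

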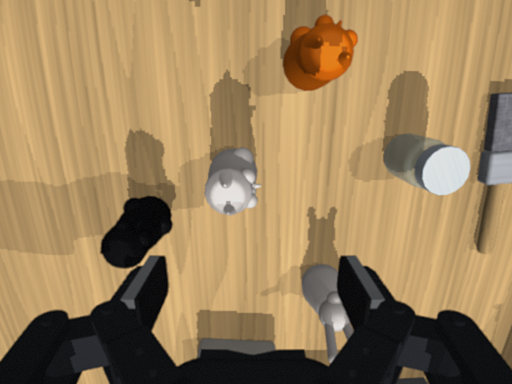

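White owl stands at pixel (232,190), upright, black owl at (137,232) clear to its left, hare at (327,295), jar (430,165). I refine its axis with a fixed-radius circle fit.

Run:
```python
from h import *
from scipy.optimize import least_squares
for n in('wrist','top','scene'):
    c=cam(n); P=cloud(c); X,Y,Z=P[...,0],P[...,1],P[...,2]
    m=(c['z']>0)&(np.hypot(X-427,Y+244)<35)&(Z>68)&(Z<94); q=P[m][:,:2]
    r=least_squares(lambda a:np.hypot(*(q-a).T)-21.5,[427,-244],loss='soft_l1'); print(n,len(q),r.x.round(1),np.median(abs(r.fun)).round(2))
    m=(c['z']>0)&(np.hypot(X-427,Y+244)<35)&(Z>30)&(Z<60); q=P[m][:,:2]
    if len(q)>20: print('  z30-60',least_squares(lambda a:np.hypot(*(q-a).T)-24,[427,-244],loss='soft_l1').x.round(1))
plan([426,-245,68],[1,0])
```

```text
wrist 394 [ 425.1 -247.1] 1.07
  z30-60 [ 424.2 -245.8]
top 35 [ 423.9 -245.5] 0.93
  z30-60 [ 423.7 -243.8]
scene 89 [ 424.6 -246.5] 1.91
  z30-60 [ 425.5 -246.3]
pos [ 443.2 -250.5  203.8] x [ 0.004 -0.007 -1.   ] z [ 1.    -0.007  0.004] shift cm [13.56  0.63 -1.78] turn -0.4 w 84.9 t 3.775
```

```bash
python3 -m inch '[[1,0.4,-1.8,0,8.5],[3,0,0,0,8.5],[3,0,0,0,8.5],[2,0,0,0,8.5],[0,0,0,0,8.5],[0,0,0,0,8.5]]'
python3 - <<'E'
from h import *
plan([424.6,-246.3,62],[1,0])
E
```

```text
clock: 4.53
eef_pos: [424.3, -252.0, 112.8]
tool_rot: [-0.943, 1.559, -0.959]
force: [1.1, -0.6, 0.2]
width: 85.1
pos [ 424.3 -252.   112.8] x [ 0.007 -0.01  -1.   ] z [ 1.    -0.016  0.007] shift cm [ 5.08  0.62 -0.02] turn -0.9 w 85.1 t 4.525
```

```bash
python3 -m inch '[[0,0.6,0,-0.9,8.5],[2,0,0,0,8.5],[2,0,0,0,8.5],[1,0,0,0,8.5],[0,0,0,0,8.5],[0,0,0,0,8.5]]'
python3 - <<'E'
from h import *
plan([424.6,-246.3,62],[1,0])
E
```

```text
clock: 5.28
eef_pos: [428.5, -246.7, 66.4]
tool_rot: [-0.711, 1.55, -0.708]
force: [0.5, 0.3, 0.6]
width: 84.8
pos [ 428.5 -246.7   66.4] x [ 0.016 -0.014 -1.   ] z [1.    0.003 0.016] shift cm [ 0.43  0.04 -0.4 ] turn 0.2 w 84.8 t 5.275
```

```bash
python3 -m inch '[[0.4,0,-0.4,0,8.5],[0,0,0,0,3.5],[0,0,0,0,3.5],[0,0,0,0,3.5],[0,0,0,0,3.5],[0,0,0,0,3.5],[0,0,0,0,3.5]]'
python3 - <<'E'
from h import *
plan([424.6,-246.3,62],[1,0])
E
```

```text
clock: 6.15
eef_pos: [424.4, -247.3, 63.6]
tool_rot: [-0.723, 1.548, -0.72]
force: [-0.5, -1.1, 1.3]
width: 41.7
pos [ 424.4 -247.3   63.6] x [ 0.017 -0.015 -1.   ] z [1.    0.002 0.017] shift cm [0.16 0.11 0.02] turn 0.1 w 41.7 t 6.15
```

```bash
python3 -m inch '[[-1,0,0,0,3.5],[-3,0,0,0,3.5],[-4,0,0,0,3.5],[-4,0,0,0,3.5],[-4,0,0,0,3.5],[-3,0,0,0,3.5],[0,0,0,0,3.5],[0,0,0,0,3.5]]'
python3 - <<'E'
from h import *
plan([552,227,240],[1,0])
E
```

```text
clock: 7.15
eef_pos: [419.7, -243.3, 261.2]
tool_rot: [-0.744, 1.55, -0.741]
force: [0.1, 0.4, -1.6]
width: 41.5
pos [ 419.7 -243.3  261.2] x [ 0.016 -0.014 -1.   ] z [1.    0.004 0.015] shift cm [ 1.66 47.01 13.37] turn 0.2 w 41.5 t 7.15
```

```bash
python3 -m inch '[[0,2,0.7,0,3.5],[0,4,1.4,0,3.5],[0,4.5,1.6,0,3.5],[0,4.5,1.6,0,3.5],[0,4.5,1.6,0,3.5],[0,4.5,1.6,0,3.5],[0,4.5,1.6,0,3.5],[0,4,1.6,0,3.5],[0,2,1,0,3.5],[0,0,0,0,3.5],[0,0,0,0,3.5],[0,0,0,0,3.5]]'
python3 - <<'E'
from h import *
from scipy.optimize import least_squares
plan([552,227,240],[1,0])
c=cam('wrist'); P=cloud(c); X,Y,Z=P[...,0],P[...,1],P[...,2]; ok=c['z']>0
g=(c['f'].astype(int).max(2)-c['f'].min(2))
m=ok&(np.hypot(X-551,Y-227)<50)&(Z>10)&(Z<30)&(g<25); q=P[m]
print('disc',len(q),cv2.minEnclosingCircle(q[:,:2].astype(np.float32)),q.mean(0),np.median(q[:,2]))
for d in ctrl.pinpoint('wrist','disc'): print(d['confidence'],px(d['xy']),onz(c,px(d['xy']),12))
m=ok&(np.hypot(X-547,Y-114)<55)&(Z>135)&(Z<160); q=P[m]
if len(q)>9: print('bar',cv2.minAreaRect(q[:,:2].astype(np.float32)),np.median(q[:,2]),len(q))
p,Rt=tool(); L=(P-p)@Rt
m=ok&(abs(L[...,2])<40)&(abs(L[...,1])<40)&(L[...,0]>-20)&(L[...,0]<100)&(g<40); q=L[m]
print('held low x',np.percentile(q[:,0],[50,99]) if len(q) else 0, len(q))
cv2.imwrite('pics/w2.png',c['f'][:,:,::-1])
E
```

```text
clock: 8.65
eef_pos: [539.5, 109.2, 240.4]
tool_rot: [-2.419, 1.549, -2.419]
force: [0.7, -0.3, -1.8]
width: 41.4
pos [539.5 109.2 240.4] x [-0.016 -0.014 -1.   ] z [ 1.    -0.    -0.016] shift cm [-0.15 11.78  1.25] turn 0.0 w 41.4 t 8.65
disc 3094 ((550.8639526367188, 226.8024139404297), 35.04393768310547) [550.51871677 227.22659044  19.11562339] 19.11653018414296
0.88 [263.8848  59.712 ] [549.28680637 231.70433078  12.        ]
bar ((545.1361694335938, 138.84559631347656), (17.966777801513672, 38.029945373535156), 3.34909725189209) 150.71529778650302 1013
held low x [ 7.59658647 90.5601686 ] 5001
```

View pics/w2.png

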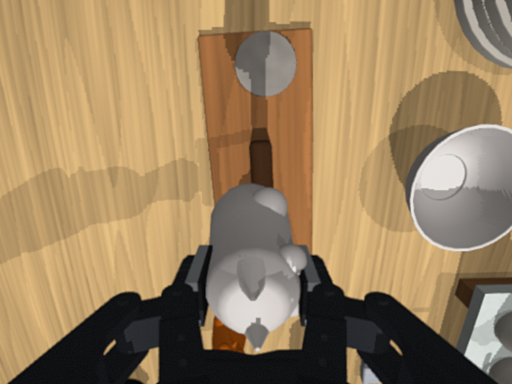

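Disc at pixel (265,63) is free, the owl is held straight between the fingers at (255,260), bar below at (262,160). Disc centre (550.9, 226.8), top 19 mm.

```bash
python3 -m inch '[[0,3,0.3,0,3.5],[0,4,0.4,0,3.5],[0,3,0.3,0,3.5],[0,1,0.2,0,3.5],[0,0,0,0,3.5],[0,0,0,0,3.5],[0,0,0,0,3.5]]'
python3 - <<'E'
from h import *
plan([552.5,226,84],[1,0])
E
```

```text
clock: 9.62
eef_pos: [553.6, 211.8, 239.2]
tool_rot: [-2.204, 1.546, -2.217]
force: [0.5, -0.2, -1.9]
width: 41.8
pos [553.6 211.8 239.2] x [-0.015 -0.02  -1.   ] z [ 1.    -0.014 -0.015] shift cm [15.49  1.73  0.1 ] turn -0.8 w 41.8 t 9.625
```

```bash
python3 -m inch '[[1,1.5,0,-0.8,3.5],[3,0,0,0,3.5],[3,0,0,0,3.5],[3,0,0,0,3.5],[2,0,0,0,3.5],[0,0,0,0,3.5],[0,0,0,0,3.5],[0,0,0,0,3.5]]'
python3 - <<'E'
from h import *
plan([552.5,226,84],[1,0])
E
```

```text
clock: 10.62
eef_pos: [552.2, 229.6, 114.2]
tool_rot: [-2.297, 1.55, -2.293]
force: [0.2, 0.1, -1.5]
width: 41.6
pos [552.2 229.6 114.2] x [-0.014 -0.016 -1.   ] z [ 1.     0.004 -0.014] shift cm [ 3.02 -0.31  0.07] turn 0.2 w 41.6 t 10.625
```

```bash
python3 -m inch '[[0.3,-0.4,0,0,3.5],[1,0,0,0,3.5],[1,0,0,0,3.5],[0,0,0,0,3.5],[0,0,0,0,3.5]]'
python3 - <<'E'
from h import *
from scipy.optimize import least_squares
plan([552.5,226,83],[1,0])
for n in('scene',):
    c=cam(n); P=cloud(c); X,Y,Z=P[...,0],P[...,1],P[...,2]
    g=(c['f'].astype(int).max(2)-c['f'].min(2))
    for z0,z1,r in ((36,50,26.5),(50,75,24.5)):
        m=(c['z']>0)&(np.hypot(X-551,Y-227)<45)&(Z>z0)&(Z<z1)&(g<30)&(c['f'].mean(2)>60); q=P[m][:,:2]
        if len(q)>9: print(n,z0,len(q),least_squares(lambda a:np.hypot(*(q-a).T)-r,[551,227],loss='soft_l1').x.round(1))
cv2.imwrite('pics/s2.png',cv2.resize(c['f'][150:310,230:430,::-1],(800,640))[:600])
E
```

```text
clock: 11.25
eef_pos: [552.8, 224.9, 90.9]
tool_rot: [-2.234, 1.552, -2.231]
force: [0.8, -0.4, -2.5]
width: 41.7
pos [552.8 224.9  90.9] x [-0.012 -0.015 -1.   ] z [ 1.     0.003 -0.012] shift cm [ 0.79  0.12 -0.02] turn 0.2 w 41.7 t 11.25
scene 36 52 [551.6 224.9]
scene 50 140 [554.  225.8]
```

View pics/s2.png

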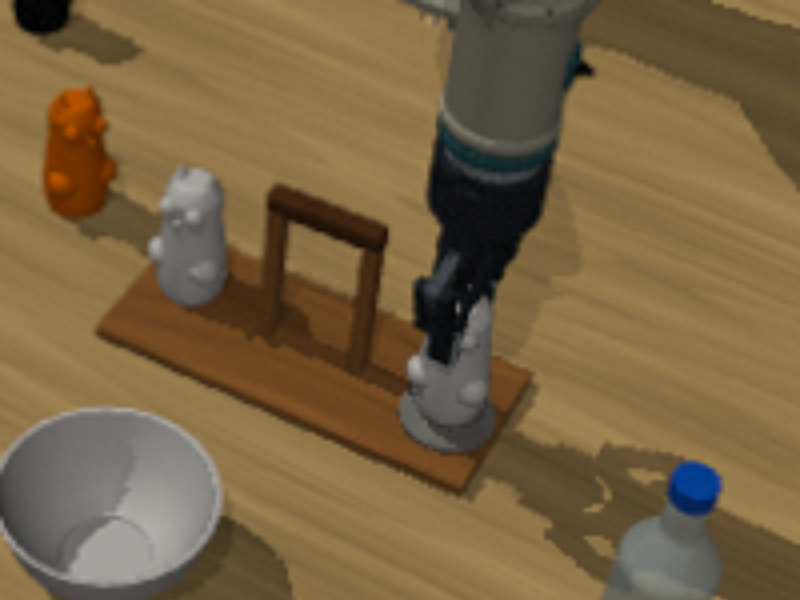

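The owl hangs centred over the disc (450,420), well clear of the handle. Lower in small steps.

```bash
python3 -m inch '[[0.4,0.1,0,0,3.5],[0.2,0,0,0,3.5],[0,0,0,0,3.5],[0,0,0,0,3.5]]'
python3 - <<'E'
from h import *
plan([552.5,226,83],[1,0])
E
```

```text
clock: 11.8
eef_pos: [552.9, 226.2, 84.8]
tool_rot: [-2.222, 1.552, -2.218]
force: [0.4, -0.1, -0.9]
width: 41.6
pos [552.9 226.2  84.8] x [-0.011 -0.015 -1.   ] z [ 1.     0.004 -0.011] shift cm [ 0.18 -0.01 -0.03] turn 0.2 w 41.6 t 11.8
```

```bash
python3 -m inch '[[0.15,0,0,0,3.5],[0,0,0,0,3.5],[0,0,0,0,3.5]]'
python3 - <<'E'
from h import *
plan([552.5,226,82],[1,0])
E
```

```text
clock: 12.18
eef_pos: [553.0, 226.1, 83.4]
tool_rot: [-2.211, 1.553, -2.207]
force: [-0.9, -0.0, -1.9]
width: 41.5
pos [553.  226.1  83.4] x [-0.011 -0.015 -1.   ] z [ 1.     0.003 -0.011] shift cm [ 0.14 -0.01 -0.05] turn 0.2 w 41.5 t 12.175
```

```bash
python3 -m inch '[[0.15,0,0,0,3.5],[0,0,0,0,3.5],[0,0,0,0,3.5]]'
python3 - <<'E'
from h import *
plan([552.5,226,82],[1,0])
E
```

```text
clock: 12.55
eef_pos: [553.1, 226.2, 82.2]
tool_rot: [-2.198, 1.553, -2.195]
force: [-0.1, -0.1, -0.3]
width: 41.6
pos [553.1 226.2  82.2] x [-0.01  -0.014 -1.   ] z [ 1.     0.003 -0.01 ] shift cm [ 0.02 -0.02 -0.06] turn 0.2 w 41.6 t 12.55
```

```bash
python3 -m inch '[[0.1,0,0,0,3.5],[0,0,0,0,3.5],[0,0,0,0,4.3],[0,0,0,0,4.6],[0,0,0,0,5],[0,0,0,0,6],[0,0,0,0,7],[0,0,0,0,7]]'
python3 - <<'E'
from h import *
plan([552.5,226,82],[1,0])
E
```

```text
clock: 13.55
eef_pos: [553.5, 226.6, 81.9]
tool_rot: [-2.163, 1.554, -2.159]
force: [0.3, 0.5, -0.2]
width: 70.2
pos [553.5 226.6  81.9] x [-0.009 -0.014 -1.   ] z [ 1.     0.003 -0.009] shift cm [-0.01 -0.06 -0.1 ] turn 0.2 w 70.2 t 13.55
```

```bash
python3 -m inch '[[-1,0,0,0,7],[-3,0,0,0,7],[-4,0,0,0,7],[-4,0,0,0,7],[-3.5,0,0,0,7],[0,-2,-0.2,0,7],[0,-4,-0.2,0,7],[0,-5,-0.2,0,7],[0,-4,-0.2,0,7],[0,-2,0,0,7],[0,0,0,0,7],[0,0,0,0,7],[0,0,0,0,7]]'
python3 - <<'E'
from h import *
from scipy.optimize import least_squares
plan([547,113,200],[1,0])
c=cam('wrist'); P=cloud(c); X,Y,Z=P[...,0],P[...,1],P[...,2]; ok=c['z']>0
m=ok&(np.hypot(X-547,Y-113)<58)&(Z>142)&(Z<160); q=P[m]
if len(q)>9: print('bar',cv2.minAreaRect(q[:,:2].astype(np.float32)),np.median(q[:,2]),len(q),cv2.fitLine(q[:,:2].astype(np.float32),2,0,.1,.1).ravel())
for d in ctrl.pinpoint('wrist','carrier_grip'): print(d['confidence'],px(d['xy']),onz(c,px(d['xy']),141))
g=(c['f'].astype(int).max(2)-c['f'].min(2))
for z0,z1,r in ((86,112,21.5),(45,75,24.5)):
    m=ok&(np.hypot(X-551,Y-227)<45)&(Z>z0)&(Z<z1); q=P[m][:,:2]
    if len(q)>9: print('owl',z0,len(q),least_squares(lambda a:np.hypot(*(q-a).T)-r,[551,227],loss='soft_l1').x.round(1))
m=ok&(np.hypot(X-551,Y-227)<45)&(Z>13)&(Z<24)&(g<25); q=P[m][:,:2]
print('disc',cv2.minEnclosingCircle(q.astype(np.float32)),least_squares(lambda a:np.maximum(np.hypot(*(q-a).T)-35,0),[551,227]).x)
cv2.imwrite('pics/w3.png',c['f'][:,:,::-1])
E
```

```text
clock: 15.18
eef_pos: [543.8, 51.4, 245.4]
tool_rot: [-2.274, 1.551, -2.27]
force: [0.1, -0.4, 0.6]
width: 69.8
pos [543.8  51.4 245.4] x [-0.013 -0.015 -1.   ] z [ 1.     0.004 -0.013] shift cm [4.44 6.22 0.4 ] turn 0.3 w 69.8 t 15.175
bar ((546.5875244140625, 112.74267578125), (18.132829666137695, 89.42170715332031), 3.3452508449554443) 150.72582970955057 2654 [ 5.67821637e-02 -9.98386562e-01  5.46447205e+02  1.15242546e+02]
0.75 [257.3824 117.8112] [546.39695918 117.03748883 141.        ]
owl 86 359 [552.1 226.6]
owl 45 662 [553.  225.2]
disc ((550.3699951171875, 225.50894165039062), 34.0428352355957) [550.09541018 224.46588288]
```

View pics/w3.png

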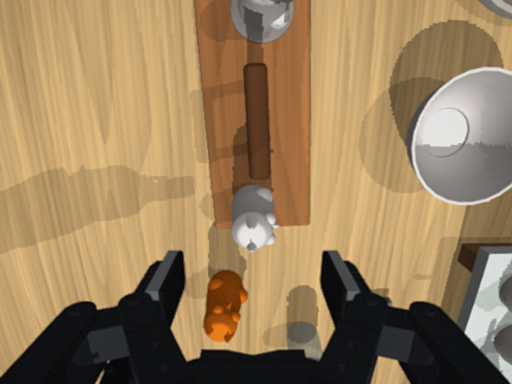

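The new owl stands on the disc (262,15), bar runs (257,63)–(260,180), loaded owl at (253,215) upright; the way down onto the bar is free.

```bash
python3 -m inch '[[0,3,0.2,-3.2,7],[0,3,0.1,0,7],[0,0,0,0,7],[0,0,0,0,7]]'
python3 - <<'E'
from h import *
plan([546.6,112.7,122],[0.9984,0.0568])
E
```

```text
clock: 15.78
eef_pos: [544.9, 114.6, 244.3]
tool_rot: [-2.321, 1.551, -2.256]
force: [-0.3, 0.4, -0.4]
width: 70.0
pos [544.9 114.6 244.3] x [-0.012 -0.015 -1.   ] z [ 0.998  0.065 -0.013] shift cm [12.23 -0.03  0.32] turn 0.5 w 70.0 t 15.775
```

```bash
python3 -m inch '[[1,0,0.2,0.5,7],[3,0,0,0,7],[3,0,0,0,7],[1,0,0,0,7],[0,0,0,0,7],[0,0,0,0,7]]'
python3 - <<'E'
from h import *
plan([546.6,112.7,122],[0.9984,0.0568])
E
```

```text
clock: 16.52
eef_pos: [547.7, 108.3, 161.5]
tool_rot: [-2.169, 1.55, -2.121]
force: [-0.1, 0.5, -0.2]
width: 69.8
pos [547.7 108.3 161.5] x [-0.011 -0.017 -1.   ] z [ 0.999  0.048 -0.012] shift cm [ 3.95  0.51 -0.04] turn -0.5 w 69.8 t 16.525
```

```bash
python3 -m inch '[[0,0.5,0,-0.5,7],[1.5,0,0,0,7],[1.5,0,0,0,7],[0.5,0,0,0,7],[0,0,0,0,7],[0,0,0,0,7]]'
python3 - <<'E'
from h import *
plan([546.6,112.7,122],[0.9984,0.0568])
E
```

```text
clock: 17.27
eef_pos: [548.0, 113.5, 125.3]
tool_rot: [-2.082, 1.552, -2.025]
force: [-0.9, -0.2, 0.3]
width: 70.0
pos [548.  113.5 125.3] x [-0.008 -0.017 -1.   ] z [ 0.998  0.057 -0.009] shift cm [ 0.33 -0.06 -0.14] turn 0.0 w 70.0 t 17.275
```

```bash
python3 -m inch '[[0.3,0,-0.15,0,6],[0,0,0,0,5],[0,0,0,0,4],[0,0,0,0,3],[0,0,0,0,2.4],[0,0,0,0,2],[0,0,0,0,1.7],[0,0,0,0,1.2],[0,0,0,0,1],[0,0,0,0,1],[0,0,0,0,1],[0,0,0,0,1]]'
python3 - <<'E'
from h import *
plan([546.6,112.7,122],[0.9984,0.0568])
c=cam('scene')
cv2.imwrite('pics/s3.png',cv2.resize(c['f'][150:310,230:430,::-1],(600,480)))
E
```

```text
clock: 18.77
eef_pos: [546.2, 113.3, 123.0]
tool_rot: [-2.049, 1.552, -1.992]
force: [-1.4, -0.1, 1.2]
width: 17.1
pos [546.2 113.3 123. ] x [-0.008 -0.017 -1.   ] z [ 0.998  0.057 -0.008] shift cm [ 0.1  -0.06  0.04] turn 0.0 w 17.1 t 18.775
```

View pics/s3.png

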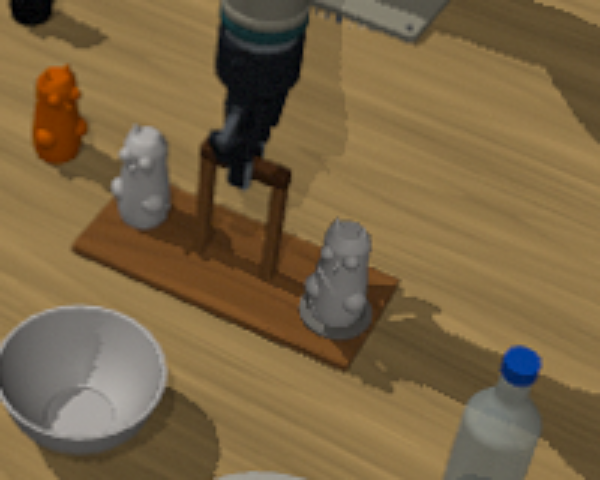

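Both owls stand upright ((145,180) and (342,280)), and the bar is gripped in the middle (240,165). Lift gently.

```bash
python3 -m inch '[[-0.3,0,0,0,1],[-0.5,0,0,0,1],[-0.7,0,0,0,1],[-0.8,0,0,0,1],[-0.8,0,0,0,1],[-0.5,0,0,0,1],[-0.2,0,0,0,1],[0,0,0,0,1],[0,0,0,0,1]]'
python3 - <<'E'
from h import *
plan([546.2,113.3,243],[0.9984,0.0568])
c=cam('scene'); P=cloud(c)
print(ctrl.read_state()['torque'],ctrl.read_state()['force'])
cv2.imwrite('pics/s4.png',cv2.resize(c['f'][150:310,230:430,::-1],(600,480)))
E
```

```text
clock: 19.95
eef_pos: [544.7, 112.8, 161.3]
tool_rot: [-2.222, 1.549, -2.165]
force: [0.3, 0.1, -6.9]
width: 17.0
pos [544.7 112.8 161.3] x [-0.012 -0.018 -1.   ] z [ 0.998  0.057 -0.013] shift cm [-8.17 -0.1   0.04] turn 0.0 w 17.0 t 19.95
[ 0.0312568  -0.03594862 -0.02913492] [ 0.11489726  0.12786261 -7.26291372]
```

View pics/s4.png

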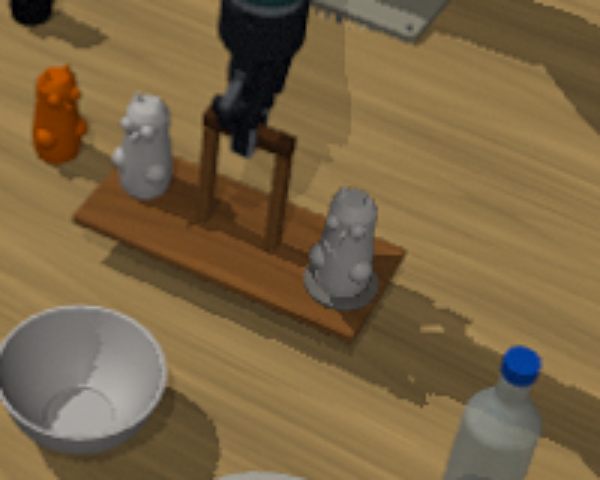

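The carrier hangs level about 4 cm up with both owls upright, and the load reads about 7 N as expected. Next I lift it another 8 cm.

```bash
python3 -m inch '[[-0.3,0,0,0,1],[-0.6,0,0,0,1],[-0.9,0,0,0,1],[-1,0,0,0,1],[-1,0,0,0,1],[-1,0,0,0,1],[-1,0,0,0,1],[-0.8,0,0,0,1],[-0.5,0,0,0,1],[-0.2,0,0,0,1],[0,0,0,0,1],[0,0,0,0,1],[0,0,0,0,1],[0,0,0,0,1]]'
python3 - <<'E'
from h import *
from scipy.optimize import least_squares
plan([546.2,113.3,243],[0.9984,0.0568])
s=ctrl.read_state();print(s['qd'].round(4),s['force'],s['width'])
for n in('scene','top'):
    c=cam(n);P=cloud(c);X,Y,Z=P[...,0],P[...,1],P[...,2]
    col=c['f'].astype(int)
    m=(c['z']>0)&(abs(X-548)<75)&(abs(Y-113)<160)&(Z>100)&(Z<155)&(col[...,0]-col[...,2]>40);q=P[m]
    A=np.c_[q[:,:2]-[547,113],np.ones(len(q))]; r=least_squares(lambda a:A@a-q[:,2],[0,0,132],loss='soft_l1',f_scale=2); print(n,'board slopes, top z',r.x.round(3),len(q))
    if n=='scene':cv2.imwrite('pics/s5.png',cv2.resize(c['f'][120:310,230:430,::-1],(600,570)))
E
```

```text
clock: 21.75
eef_pos: [544.9, 114.1, 238.8]
tool_rot: [-2.269, 1.547, -2.211]
force: [-0.0, -0.9, -7.5]
width: 17.2
pos [544.9 114.1 238.8] x [-0.014 -0.019 -1.   ] z [ 0.998  0.058 -0.015] shift cm [-0.42 -0.09  0.12] turn 0.1 w 17.2 t 21.75
[-0.0021  0.0026 -0.0024 -0.0005  0.0001 -0.0025  0.0002] [-0.01320452 -0.90519742 -7.45386361] 17.155180122845145
scene board slopes, top z [-2.00000e-02 -7.00000e-03  1.27439e+02] 2605
top board slopes, top z [-1.80000e-02 -3.00000e-03  1.27908e+02] 1718
```

View pics/s5.png

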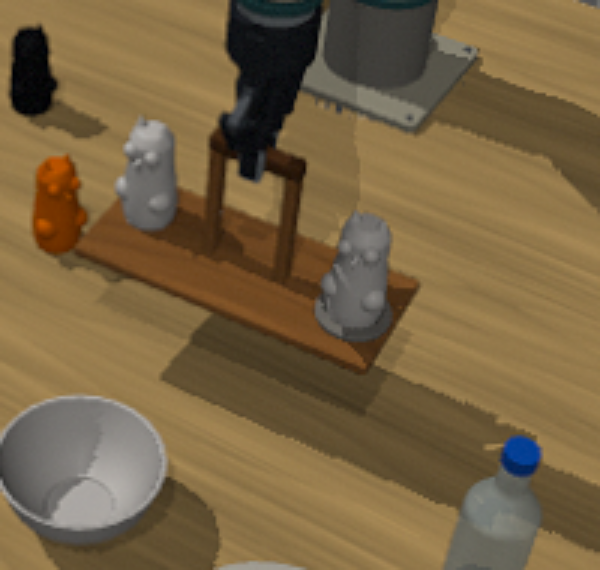

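The underside is about 116 mm up, the tilt is about 0.02 rad, the carrier is still, and both owls stand on it at (150,180) and (358,275). I hand the job in.

```bash
python3 -m inch '[[0,0,0,0,1],[0,0,0,0,1],[0,0,0,0,1],[0,0,0,0,1]]' && python3 -c "
from cell import ctrl
print(ctrl.finish_job())"
```

```text
clock: 22.35
eef_pos: [544.9, 114.1, 238.8]
tool_rot: [-2.267, 1.547, -2.21]
force: [-0.4, 0.3, -7.8]
width: 17.1
the job is handed in; nothing more can be done
None
```

I stood the loose white owl on the disc, then lifted the carrier by its handle bar. I handed the job in at 22.35 s with the carrier still held in the air.

- **Owl on the disc:** after I let go, the wrist camera put it about 2–3 mm from the disc's centre, upright.
- **Carrier in the air:** its underside is about 116 mm above the table, and its tilt is about 0.02 rad in both the scene and top cameras.
- **Steadiness and load:** the arm did not move over the last rows. The wrist force was about 7.5 N, and the fingers were closed on the bar at 17 mm.
- **Owls and bystanders:** the last picture shows both owls standing on the carrier, with the bowl, bottle and look-alike owls where they were. The hare, jar, mould and brush were outside that picture. I did not re-measure them, but the arm passed well above them.

No check failed. The cameras disagreed by a few millimetres (the scene view read about 3–7 mm further in x than the top view), and the tool stayed about 0.02 rad off vertical. The hand-in gave no verdict.

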